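# Set the bench batch stamp to its first code, click by click

## Robot

A 6-joint arm with a two-finger parallel gripper is mounted at the origin on the work surface. World frame = base frame: x ahead of the robot, y to its left, z up, the work surface at z = 0. Lengths are in mm, angles in rad, forces in N, time in s.
With the tool pointing down it reaches from about 375 to 900 mm from the base axis. Payload 3.1 kg.
Tool frame: the origin (TCP) lies at the very end of the fingers, on their centre line; the grasp point (between the pads) lies 19 mm behind it (hold_point_z is the distance from the TCP to the grasp point, in mm); x points along the fingers, y is the direction in which the jaws open and shut, and the axes are right-handed (so a half turn about x gives the same grasp; the last joint's range is limited). The gripper opens to 85 mm and grips with 20 to 120 N. Pads are 22 mm wide; open, the fingers measure 114 mm over their backs; the gripper's body (76 mm by 85 mm) begins 54 mm behind the grasp point. The pads swing forward as they close: fully open they stand 13 mm farther back than shut.
Start: joints at [0.94, 0.527, 1.433, -0, 1.181, -0.178], TCP at [273.386, 562.011, 192.61] pointing down, gripper open.
Joint ranges: [-3.08, 3.08], [-0.75, 2.2], [0.22, 2.44], [-1.43, 4.57], [0, 2.65], [-2.85, 2.85]. Speed limits (rad/s): [2.79, 2.79, 3.14, 3.14, 3.14, 3.14].

## Interface

Orientations are given as a rotation vector (axis times angle).
In Python, from cell import sense, capture, calibration, job_done, hold_point_z gives the robot as it stands. The module is installed in compiled form; this text tells all that it offers.
- The arm moves only by the shell command python3 -m jog 'ROWS' [FORCE]. ROWS is JSON, a list that holds one entry, the list of rows, each a list of 5 numbers: the finger opening in cm, from 0 to 8.54, then the shift along the tool's x, y, z in cm, then the turn about the tool's x in degrees. A call has 1 to 8 rows; each row shifts and turns the commanded pose from where the row before left it, along the tool's axes as they then stand; what a row does not reach is not made up. A row lasts 1/12 s, in which the tool goes at most 41.7 mm and 7.16 degrees, less where a joint would pass 70% of its speed; a pose out of reach is approached as far as the arm can. A call with a gripper value outside its range is refused whole. The fingers move at their own pace and stop on an object; FORCE is the grip in N (left out, the last holds). Time passes only in rows, so rows that do not move let the fingers close. It gives the time, the measured TCP pose, the force and the opening at its end, in the units of the state.
- sense(): the state, without advancing time (a new reading comes with each control period).
- capture(name): name is "scene" or "top"; returns the picture (420x560x3 uint8, red, green, blue); there is no depth.
- calibration(name): a dict with "fx", "fy", "cx", "cy" (pixels), "world_from_camera" (4x4, takes a point from camera to world coordinates). Camera axes: x right, y down, z forward; pixel columns grow to the right and rows downward; lengths in mm; the calibration is good to about 2 mm. A picture is of the moment at which its call begins. calibration takes no time and is no camera call.
- job_done(): hands the job in, once; it reports no verdict.
The state is a dict: "time_s": time; "q": joint angles; "qd": joint speeds; "joint_efforts": joint torques, N m; "ee_pos": TCP position; "eef_rot": TCP orientation; "ft_force": force on the tool from outside, world axes, zero at the start; "torque": the same for the moment, N m; "gripper_width": finger opening in mm.
Only numpy, scipy, OpenCV 4.12 (cv2) and the standard library are available. Lean on these libraries where they do the work, as an engineer would, in place of code of your own. Each camera call takes 0.05 s, during which the arm holds its last target.

## Task

Set the batch stamp to its first code for the new lot of cakes: seen from the robot's side, flick the middle wheel and the right-hand wheel forward (over the top, away from you) with a fingertip, click by click, until the one broad tooth of each wheel rests at its pointer on the far side, and do not run past it. The left-hand wheel is already right: leave it so. Touch the wheels lightly, never pinching them or leaning hard on them, do not lift, tip or shove the stamp, and leave the things around it where they stand.

Things in the scene. Friction and masses are not known exactly. Their poses are not given: they have to be found in the camera images.
- stamp: Bench batch-code stamp: loose grey cast press, about 3 kg, on rubber feet; base 170 mm deep (x), 150 mm wide (y); head 130 mm wide, its flat top at 112 mm. Origin: centre of its underside on the counter; +x points to its back (away from the robot), +y to its left, z up. Three white nylon toothed wheels stand side by side on the head. A sprung print lever on its right, parked up and back, plays no part.
- left_axle (a point): Centre of the left wheel, fixed to the stamp at x = 0, y = +36 mm, 116 mm above the counter. Wheels turn on one axle along y, 36 mm apart. Each is smooth slippery white nylon, 12 mm wide, 76 mm across the tooth tips, hub 44 mm across, six radial round-tipped teeth 60 deg apart: all 5 mm thick; five are 12 mm wide, the broad one 22 mm (T-shaped, its outer 12 mm).
- mid_axle (a point): Centre of the middle wheel, fixed to the stamp at x = 0, y = 0, 116 mm up. At rest in a click two teeth stand up, leaning 30 deg from upright to front and back (tips 19 mm before and behind the axle, 149 mm above the counter), and the next two lie level with the axle, tips 38 mm off. Low bearing cheeks between the wheels reach 125 mm.
- right_axle (a point): Centre of the right wheel (on the print lever's side), fixed to the stamp at x = 0, y = -36 mm, 116 mm up. Behind the wheels, 39 to 50 mm behind the axle, a steel comb (top 126 mm) carries one small pointer for each wheel, from the height of the axle up.
- mid_mark (a point): Middle of the tip of the middle wheel's broad tooth, 38 mm from the axle; it turns with the wheel. At its pointer it lies level with the axle, 38 mm behind it.
- right_mark (a point): Middle of the tip of the right wheel's broad tooth, 38 mm from the axle; it turns with the wheel. At its pointer it lies level with the axle, 38 mm behind it.
- wheel_left (a joint): Turn of the left wheel, rad: 0 = broad tooth at the pointer. It starts at 0 and must stay there.
- wheel_mid (a joint): Turn of the middle wheel, rad: 0 = broad tooth at the pointer; grows as the top goes to the back. A click is 1.047 rad (60 deg). It starts one or two clicks short (-1.047 or -2.094). A sprung detent holds each click: about 2 N across a tooth tip starts it, and once over half a click it snaps on to the next by itself unless a finger is in the way.
- wheel_right (a joint): Turn of the right wheel, rad; same sense, clicks and detent as the middle wheel. It starts one, two or three clicks short (-1.047, -2.094 or -3.142).
- cake_a: Loose wrapped cake, disc 64 mm across, 26 mm high, in front of the stamp; origin centre of underside. To be left alone.
- cake_b: The same, in front of the stamp on the left; left alone.
- cake_c: The same, beside the stamp on the right; left alone.
- cake_d: The same, stacked on cake_c; left alone.
- pad_tin: Loose flat steel ink-pad tin, 75 x 115 x 20 mm, beside the stamp on the left; left alone.
- tape: Loose roll of brown tape, 92 mm across, 25 mm high, farther to the left; left alone.
- gift_box: Loose yellow gift box, 103 x 153 x 51 mm, farther to the right; left alone.

How it is judged:
By the outcome, as a careful person would: the job done as asked, in the order asked, and still so for the second after the job is handed in, with the robot touching nothing.
It also fails if it takes over 48 s, if anything falls off the work surface, if the arm or the gripper's body presses on something with over 40 N, if the wrist force passes 120 N, or if a joint passes its speed limit or range.

## Working session

There is one attempt and no reset: what is moved stays moved. The work goes in short steps, Python scripts to look and compute and a shell command to move; the robot and the scene stay as the last step left them, time stands still between calls to the robot, and variables do not carry over. Pictures are saved under pics/ and viewed, and the job is handed in when it is done.

```bash
mkdir -p pics; python3 - <<'E'
from cell import *
import cv2,numpy as np
s=sense();print({k:np.round(v,3).tolist() for k,v in s.items()}, hold_point_z if not callable(hold_point_z) else hold_point_z())
for n in("scene","top"):
    im=capture(n);cv2.imwrite(f"pics/{n}0.png",im[:,:,::-1]);c=calibration(n);print(n,c["fx"],c["fy"],c["cx"],c["cy"],np.round(c["world_from_camera"],3).tolist())
E
```

```text
{'time_s': 0.0, 'q': [0.939, 0.528, 1.434, 0.0, 1.181, -0.178], 'qd': [0.002, 0.0, 0.0, 0.003, 0.0, -0.001], 'joint_efforts': [0.001, -44.235, -17.803, -0.0, 0.008, -0.0], 'ee_pos': [272.917, 561.372, 191.619], 'eef_rot': [0.354, 1.542, -0.357], 'ft_force': [0.127, -0.004, -0.903], 'torque': [-0.021, -0.003, -0.029], 'gripper_width': 85.41} 18.700000000000003
scene 530.8498341274711 530.8498341274711 274.3896051889852 206.1763950511736 [[0.435, 0.525, -0.732, 1528.198], [0.9, -0.277, 0.337, -471.897], [-0.026, -0.805, -0.593, 928.132], [0.0, 0.0, 0.0, 1.0]]
top 448.3020950990302 448.3020950990302 275.9816539025429 209.69796815781888 [[0.0, -0.995, 0.096, 381.524], [-1.0, 0.001, 0.012, -23.071], [-0.012, -0.096, -0.995, 1477.932], [0.0, 0.0, 0.0, 1.0]]
```

View pics/scene0.png

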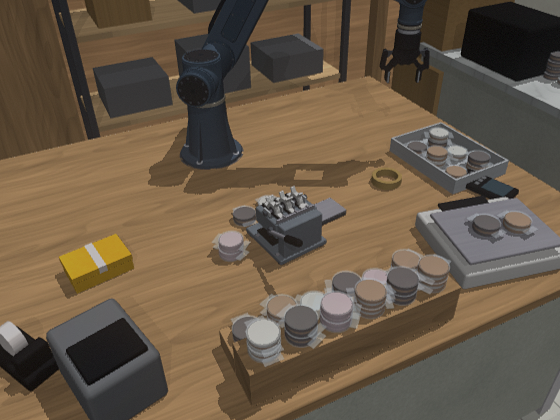

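View pics/top0.png

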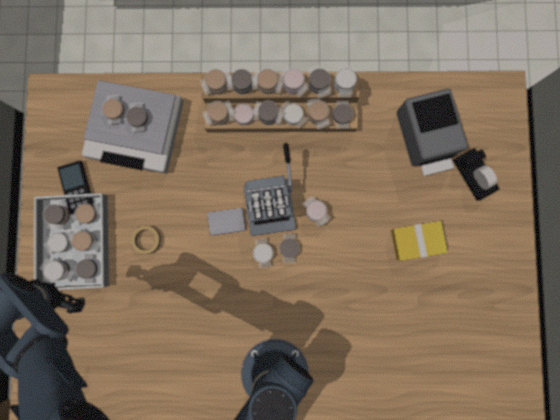

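The scene camera looks from behind at the stamp, near (290,225). The top view has it at about (270,205). I'll zoom in on both.

```bash
python3 - <<'E'
import cv2
a=cv2.imread("pics/scene0.png")[175:270,225:355];cv2.imwrite("pics/s0z.png",cv2.resize(a,None,fx=6,fy=6,interpolation=cv2.INTER_CUBIC))
a=cv2.imread("pics/top0.png")[140:270,200:340];cv2.imwrite("pics/t0z.png",cv2.resize(a,None,fx=4.5,fy=4.5,interpolation=cv2.INTER_CUBIC))
a=cv2.imread("pics/top0.png")[170:240,235:305];cv2.imwrite("pics/t0zz.png",cv2.resize(a,None,fx=8,fy=8,interpolation=cv2.INTER_CUBIC))
E
```

```text
(no output)
```

View pics/s0z.png

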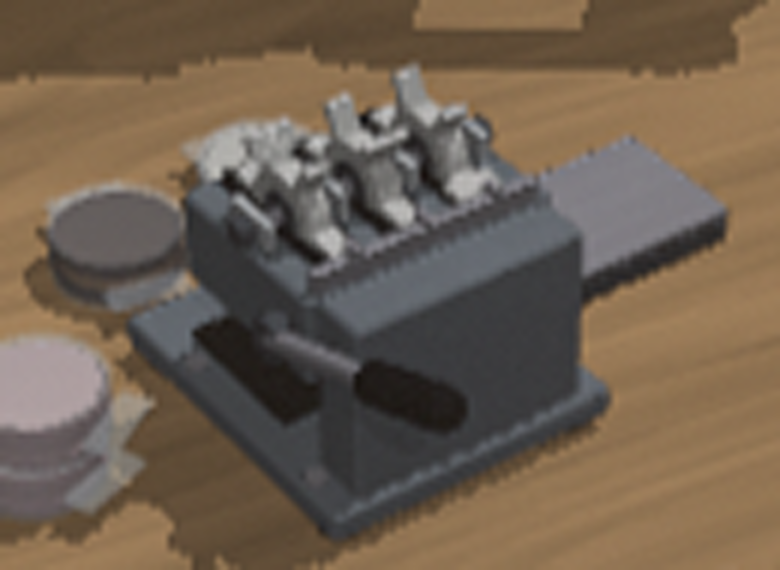

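View pics/t0z.png

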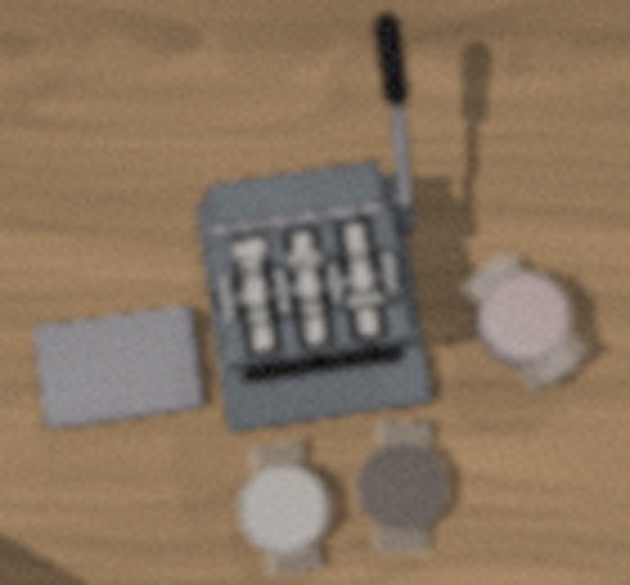

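View pics/t0zz.png

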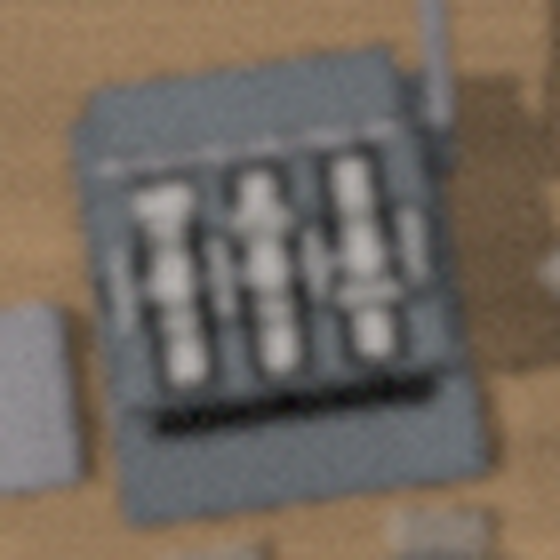

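The top view shows the left wheel's T at the back pointer, the middle wheel's at upper-back (one click short) and the right wheel's at upper-front (two clicks short). Next I'll get the stamp pose from the white wheel blobs, with the lever and head corners as a check.

```bash
cat > h.py <<'E'
import numpy as np,cv2
from cell import calibration
def ray(n,u,v):
    c=calibration(n);T=np.array(c["world_from_camera"]);d=T[:3,:3]@[(u-c["cx"])/c["fx"],(v-c["cy"])/c["fy"],1];return T[:3,3],d
def plane(n,u,v,z):
    o,d=ray(n,u,v);return o+d*(z-o[2])/d[2]
def tri(u1,v1,u2,v2):
    o,d=ray("scene",u1,v1);p,e=ray("top",u2,v2)
    s=np.linalg.lstsq(np.c_[d,-e],p-o,rcond=None)[0];a=o+d*s[0];b=p+e*s[1];return (a+b)/2,np.linalg.norm(a-b)
def proj(n,P):
    c=calibration(n);T=np.linalg.inv(np.array(c["world_from_camera"]));q=T[:3,:3]@P+T[:3,3];return c["fx"]*q[0]/q[2]+c["cx"],c["fy"]*q[1]/q[2]+c["cy"]
E
python3 - <<'E'
from h import *
from scipy.spatial.transform import Rotation as R
a=cv2.imread("pics/top0.png")[170:240,235:305]
A=cv2.resize(a,None,fx=8,fy=8,interpolation=cv2.INTER_CUBIC)
hsv=cv2.cvtColor(A,cv2.COLOR_BGR2HSV);m=((hsv[...,2]>150)&(hsv[...,1]<50)).astype(np.uint8)
m[:, :]=cv2.morphologyEx(m,cv2.MORPH_CLOSE,np.ones((25,5)))
cv2.imwrite("pics/m.png",m*255)
n,l,st,ce=cv2.connectedComponentsWithStats(m)
C=[]
for i in range(1,n):
    if st[i][4]<1500: continue
    ys,xs=np.nonzero(l==i);
    t=ys<ys.min()+12;b=ys>ys.max()-12
    f=lambda k:((xs[k].mean()+.5)/8-.5+235)
    pt=plane("top",f(t),(ys.min()+.5)/8-.5+170,116);pb=plane("top",f(b),(ys.max()+.5)/8-.5+170,116)
    print(st[i],np.round(pt[:2]),np.round(pb[:2]),"mid",np.round((pt+pb)[:2]/2,1),"len",np.linalg.norm(pt-pb))
cv=lambda x,y:((x+.5)/8-.5+235,(y+.5)/8-.5+170)
print("head back corners",[np.round(plane("top",*cv(*p),112),1) for p in((75,120),(88,98),(390,45),(405,70))])
print("base front",[np.round(plane("top",*cv(*p),12),1) for p in((128,522),(492,470))])
cz=lambda x,y:((x+.5)/6-.5+225,(y+.5)/6-.5+175); ct=lambda x,y:((x+.5)/4.5-.5+200,(y+.5)/4.5-.5+140)
print("lever end",tri(*cz(450,405),*ct(386,20)),"lever mid",tri(*cz(360,375),*ct(398,105)))
r=R.from_rotvec([0.354,1.542,-0.357]).as_matrix();print(r.round(3))
E
```

```text
[ 339  164   39  109 1975] [574. -14.] [532. -19.] mid [552.9 -16.2] len 41.96994898851086
[ 243  179   39  107 2264] [568.  22.] [527.  18.] mid [547.6  19.9] len 41.07668361098024
[ 140  188   60  190 3585] [565.  56.] [492.  49.] mid [528.3  52.5] len 73.00662177422578
head back corners [array([591.6,  92.3, 112. ]), array([600.1,  87.3, 112. ]), array([620.6, -29. , 112. ]), array([610.8, -34.8, 112. ])]
base front [array([440.9,  77.9,  12. ]), array([462.1, -70.9,  12. ])]
lever end (array([710.68459354, -35.26266127, 143.44681715]), np.float64(0.17375735597983535)) lever mid (array([656.26709775, -44.87918732, 122.08180135]), np.float64(2.7632880412152985))
[[-0.001  0.438  0.899]
 [-0.002  0.899 -0.438]
 [-1.    -0.002 -0.   ]]
```

View pics/m.png

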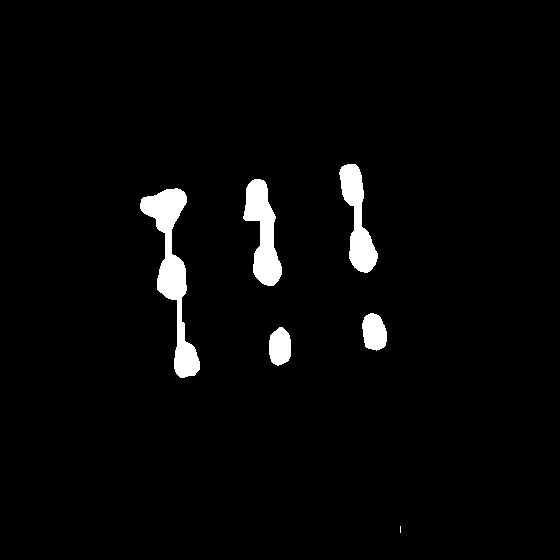

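```bash
python3 - <<'E'
from h import *
cv=lambda x,y:((x+.5)/8-.5+235,(y+.5)/8-.5+170)
P=[((166,187),(187,377)),((257,179),(280,366)),((349,164),(374,350))]
M=[]
for t,b in P:
    a=plane("top",*cv(*t),117)[:2];c=plane("top",*cv(*b),117)[:2];M.append((a+c)/2);d=a-c
    print(a.round(1),c.round(1),"mid",M[-1].round(1),"len",np.linalg.norm(d).round(1),"yaw",np.degrees(np.arctan2(d[1],d[0])).round(1))
M=np.array(M);d=M[0]-M[2];print("axle dist",np.linalg.norm(d)/2,"yaw",np.degrees(np.arctan2(-d[0],d[1])),"centre",M.mean(0))
for yaw in (7.5,8.5):
  y=np.radians(yaw);ex=np.array([np.cos(y),np.sin(y),0]);ey=np.array([-np.sin(y),np.cos(y),0]);O=np.array([*M.mean(0),0])
  for nm,p in dict(hbL=(0,65,112),hbR=(0,-65,112),baseFL=(-85,75,10),baseFR=(-85,-75,10),combL=(45,60,126),combR=(45,-60,126),broadM=(19,0,149),broadR=(-19,-36,149)).items():
    Q=O+ex*p[0]+ey*p[1]+[0,0,p[2]];t=np.array(proj("top",Q));s=np.array(proj("scene",Q))
    print(yaw,nm,((t-[235,170]+.5)*8).round(),((s-[225,175]+.5)*6).round())
E
```

```text
[564.8  56.8] [491.9  48.5] mid [528.4  52.6] len 73.5 yaw 6.5
[567.9  22. ] [496.  13.] mid [532.   17.5] len 72.4 yaw 7.1
[573.6 -13.3] [502.1 -22.8] mid [537.9 -18. ] len 72.1 yaw 7.6
axle dist 35.64374306670379 yaw 7.672630654622096 centre [532.73141436  17.37151889]
7.5 hbL [102. 294.] [486. 138.]
7.5 hbR [438. 250.] [237. 241.]
7.5 baseFL [122. 528.] [397. 220.]
7.5 baseFR [485. 480.] [128. 334.]
7.5 combL [ 97. 172.] [539. 165.]
7.5 combR [410. 131.] [305. 264.]
7.5 broadM [260. 211.] [388. 139.]
7.5 broadR [369. 299.] [268. 126.]
8.5 hbL [102. 297.] [485. 137.]
8.5 hbR [437. 247.] [239. 242.]
8.5 baseFL [126. 531.] [393. 220.]
8.5 baseFR [489. 477.] [127. 336.]
8.5 combL [ 95. 175.] [539. 163.]
8.5 combR [407. 129.] [308. 264.]
8.5 broadM [259. 211.] [389. 139.]
8.5 broadR [370. 297.] [268. 127.]
```

The pose fits well: axle distance 35.6 mm, head and comb corners within about 1 px. Stamp centre is (532.7, 17.4), yaw about 7.8°. Both broad-tooth predictions match, so middle is −1 click and right −2. I'll close the gripper and turn the tool to line up with the stamp.

```bash
python3 -m jog '[[[0,0,0,0,-6.8],[0,0,0,0,-6.8],[0,0,0,0,-6.8],[0,0,0,0,-6.8],[0,0,0,0,-6.8],[0,0,0,0,0],[0,0,0,0,0]]]' 20
cat > w.py <<'E'
from h import *
from cell import sense
from scipy.spatial.transform import Rotation as R
def where():
    s=sense();r=R.from_rotvec(s["eef_rot"]).as_matrix();y=np.radians(7.8);ex=np.array([np.cos(y),np.sin(y),0]);ey=np.array([-np.sin(y),np.cos(y),0])
    d=np.array(s["ee_pos"])-[532.7,17.4,0]
    print("t",s["time_s"],"stamp frame TCP",np.round([d@ex,d@ey,d[2]],1),"tool y yaw",np.degrees(np.arctan2(r[1,1],r[0,1])).round(2),"tilt",r[:,0].round(3),"F",np.round(s["ft_force"],2),"w",s["gripper_width"])
    for nm,P in dict(mid=(-37,0),right=(-37,-36)).items():
        T=np.array([532.7,17.4,175])+ex*P[0]+ey*P[1];print(nm,"tool shift cm",((r.T@(T-s["ee_pos"]))/10).round(2))
if __name__=="__main__": where()
E
python3 w.py
```

```text
time_s: 0.68
ee_pos: [273.2, 561.7, 192.2]
eef_rot: [-0.109, 1.569, 0.108]
ft_force: [0.1, -0.8, 0.1]
gripper_width: 0.6
t 0.6833 stamp frame TCP [-183.3  574.5  192.2] tool y yaw 97.89 tilt [-0.001 -0.001 -1.   ] F [ 0.06 -0.77  0.1 ] w 0.5638798634352163
mid tool shift cm [  1.75 -57.47  14.54]
right tool shift cm [  1.75 -61.07  14.53]
```

```bash
python3 -m jog '[[[0,0,-2,0.4,0],[0,0,-3,0.8,0],[0,0,-3,0.8,0],[0,0,-3,0.8,0],[0,0,-3,0.8,0],[0,0,-3,0.8,0],[0,0,-3,0.8,0],[0,0,-3,0.8,0]]]'
python3 -m jog '[[[0,0,-3,0.8,0],[0,0,-3,0.8,0],[0,0,-3,0.8,0],[0,0,-3,0.8,0],[0,0,-3,0.8,0],[0,0,-3,0.8,0],[0,0,-3,0.8,0],[0,0,-3,0.7,0]]]'
python3 w.py
```

```text
time_s: 1.35
ee_pos: [365.3, 341.3, 192.6]
eef_rot: [-0.108, 1.568, 0.108]
ft_force: [0.4, -0.5, 0.1]
gripper_width: 0.1
time_s: 2.02
ee_pos: [461.6, 112.4, 192.7]
eef_rot: [-0.108, 1.568, 0.108]
ft_force: [0.7, -0.1, 0.4]
gripper_width: 0.1
t 2.0167 stamp frame TCP [-57.5 103.8 192.7] tool y yaw 97.88 tilt [ 0.  0. -1.] F [ 0.73 -0.06  0.38] w 0.08385428194901372
mid tool shift cm [  1.77 -10.38   2.04]
right tool shift cm [  1.77 -13.98   2.03]
```

```bash
python3 -m jog '[[[0,0,-2.5,0.5,0],[0,0,-2.5,0.5,0],[0,0,-2.5,0.5,0],[0,0,-1.8,0.3,0],[0,0,-0.9,0.2,0],[0,0,0,0,0],[0,0,0,0,0]]]'
python3 w.py;python3 - <<'E'
from h import *
from cell import capture
for n,(r0,r1,c0,c1,k) in dict(scene=(130,270,225,355,5),top=(150,250,215,325,6)).items():
    im=capture(n)[:,:,::-1];cv2.imwrite(f"pics/{n}1.png",cv2.resize(np.ascontiguousarray(im[r0:r1,c0:c1]),None,fx=k,fy=k,interpolation=cv2.INTER_CUBIC)[:600])
E
```

```text
time_s: 2.6
ee_pos: [494.7, 16.0, 192.5]
eef_rot: [-0.108, 1.569, 0.109]
ft_force: [-1.1, -0.0, -0.2]
gripper_width: -0.2
t 2.6 stamp frame TCP [-37.8   3.7 192.5] tool y yaw 97.94 tilt [-0.001  0.001 -1.   ] F [-1.14 -0.04 -0.23] w -0.24528813907372055
mid tool shift cm [ 1.75 -0.38  0.08]
right tool shift cm [ 1.74 -3.98  0.07]
```

View pics/scene1.png

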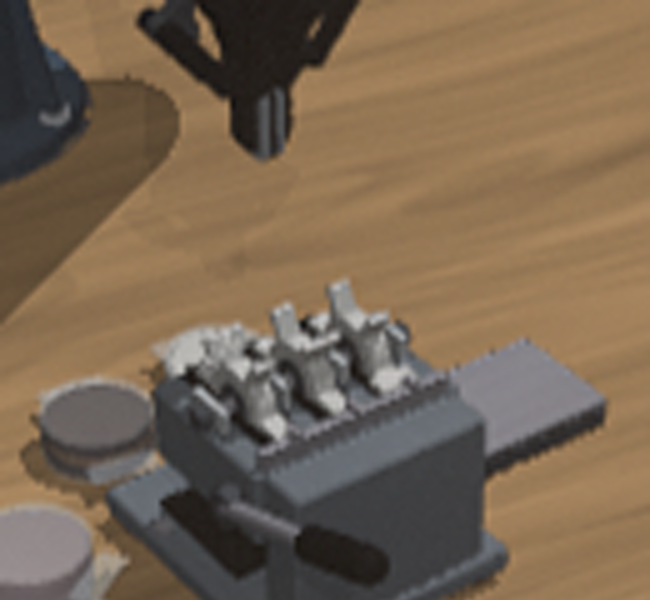

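View pics/top1.png

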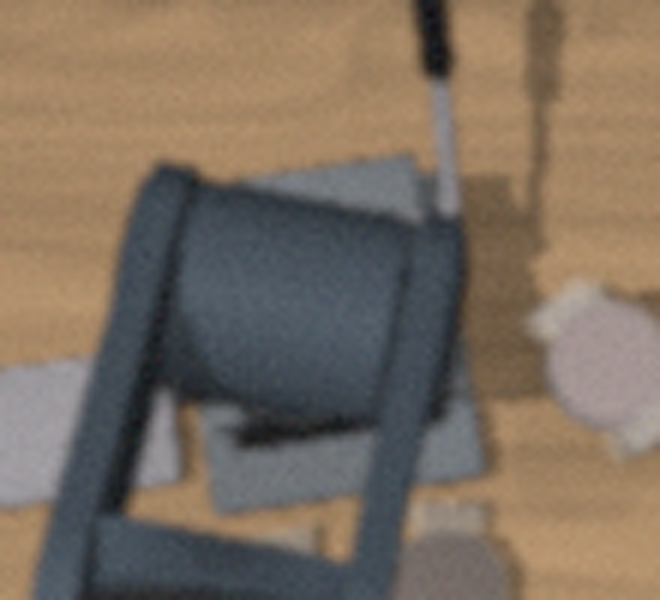

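The scene view shows the closed fingertips (262,155) above and in front of the wheels; the arm hides the wheels in the top view. Descending in front of the middle wheel's upper-front tooth.

```bash
python3 -m jog '[[[0,1.2,-0.3,0,0],[0,1.2,-0.1,0,0],[0,1.2,0,0.1,0],[0,0.8,0,0,0],[0,0.3,0,0,0],[0,0,0,0,0],[0,0,0,0,0]]]'
python3 w.py;cat > shot.py <<'E'
import sys
from h import *
from cell import capture
n=sys.argv[1];r0,r1,c0,c1,k=dict(scene=(150,270,225,355,5),top=(150,250,215,325,6))[n]
im=capture(n)[:,:,::-1];cv2.imwrite(f"pics/{sys.argv[2]}.png",cv2.resize(np.ascontiguousarray(im[r0:r1,c0:c1]),None,fx=k,fy=k,interpolation=cv2.INTER_CUBIC)[:600])
E
python3 shot.py scene s2
```

```text
time_s: 3.28
ee_pos: [496.7, 12.3, 145.8]
eef_rot: [-0.111, 1.568, 0.111]
ft_force: [-0.1, -0.5, 0.1]
gripper_width: -0.1
t 3.2833 stamp frame TCP [-3.630e+01 -1.000e-01  1.458e+02] tool y yaw 98.09 tilt [ 0.  0. -1.] F [-0.15 -0.5   0.13] w -0.11810985781782074
mid tool shift cm [-2.92  0.01 -0.07]
right tool shift cm [-2.92 -3.59 -0.09]
```

View pics/s2.png

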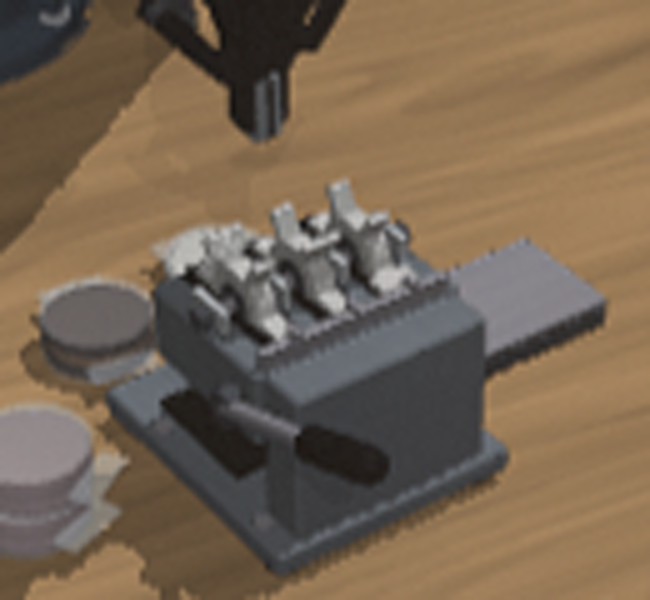

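```bash
python3 -c "
from h import *
for P in ((496.7,12.3,145.8),(496.7,12.3,160),(496.7,12.3,180),(513.9,14.8,149),(518,51,149)):
  u,v=proj('scene',np.array(P));print(P,(u-225)*5,(v-150)*5)"
```

```text
(496.7, 12.3, 145.8) 260.2585596666657 193.54968271905676
(496.7, 12.3, 160) 259.627961091401 170.9159319496176
(496.7, 12.3, 180) 258.72656814313984 138.5626978375653
(513.9, 14.8, 149) 279.1272459314541 203.84550420847646
(518, 51, 149) 345.14467578873166 189.1761934172061
```

The TCP reading predicts the fingertip at v≈193 in that crop, but I see it ending at about 140, as if 33 mm higher. I'll check this against the start picture before touching anything.

```bash
python3 - <<'E'
from h import *
a=cv2.imread("pics/scene0.png")[30:110,360:450]
k=7;A=cv2.resize(a,None,fx=k,fy=k,interpolation=cv2.INTER_CUBIC)
A=cv2.convertScaleAbs(A,alpha=1.8,beta=20)
for dz in (0,13,19,33):
    for s in (-1,1):
        P=np.array([273,561.5,192+dz])+s*42.5*np.array([.438,.899,0])
        u,v=proj("scene",P);cv2.circle(A,(int((u-360)*k),int((v-30)*k)),3,(0,0,255) if dz==0 else (0,255,0),-1)
cv2.imwrite("pics/f0.png",A)
from cell import capture
im=capture("scene")[:,:,::-1];a=np.ascontiguousarray(im[140:220,245:325]);A=cv2.resize(a,None,fx=k,fy=k,interpolation=cv2.INTER_CUBIC);A=cv2.convertScaleAbs(A,alpha=1.8,beta=20)
for dz in (0,13,33):
    u,v=proj("scene",np.array([496.7,12.3,145.8+dz]));cv2.circle(A,(int((u-245)*k),int((v-140)*k)),3,(0,0,255) if dz==0 else (0,255,0),-1)
cv2.imwrite("pics/f1.png",A)
E
```

```text
(no output)
```

View pics/f0.png

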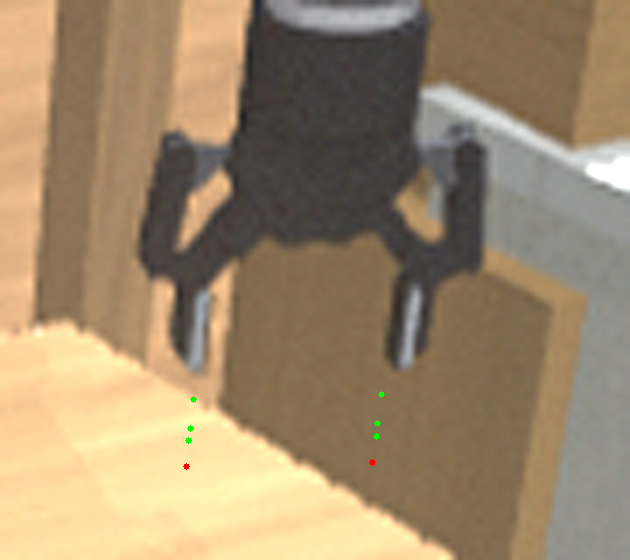

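View pics/f1.png

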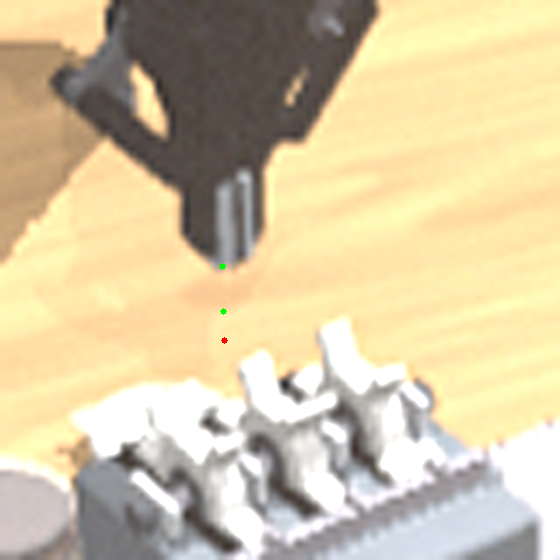

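```bash
python3 - <<'E'
from h import *
print("base scene",proj("scene",np.zeros(3)),"top",proj("top",np.zeros(3)))
a=cv2.imread("pics/top0.png")[260:340,0:110]
k=7;A=cv2.resize(a,None,fx=k,fy=k,interpolation=cv2.INTER_CUBIC)
A=cv2.convertScaleAbs(A,alpha=2.2,beta=20)
for dz in (0,33,46):
    for s in (-1,1):
        P=np.array([273,561.5,192+dz])+s*50*np.array([.438,.899,0])
        u,v=proj("top",P);cv2.circle(A,(int((u-0)*k),int((v-260)*k)),3,(0,0,255) if dz==0 else (0,255,0),-1)
cv2.imwrite("pics/f2.png",A)
E
```

```text
base scene (np.float64(211.45557122512048), np.float64(152.35629138306862)) top (np.float64(274.3615198315546), np.float64(372.861480615671))
```

View pics/f2.png

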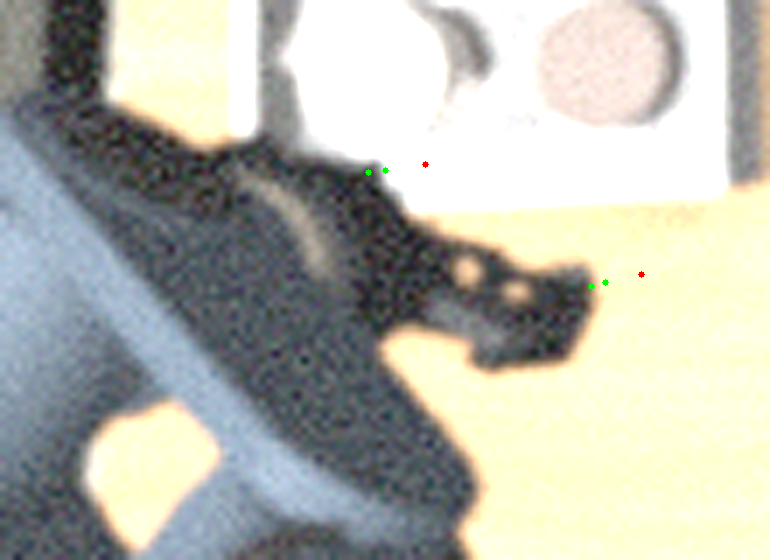

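Both views put the visible fingertips about 33 mm above the reported TCP (about 46 mm when open). Finger pose and images disagree only in height. A gentle half-push at this height settles it: if the real tip is higher, nothing is touched.

```bash
python3 -m jog '[[[0,0,0,0.3,0],[0,0,0,0.4,0],[0,0,0,0.4,0],[0,0,0,0.3,0],[0,0,0,0.2,0],[0,0,0,0,0]]]'
python3 w.py;python3 shot.py scene s3
```

```text
time_s: 3.88
ee_pos: [513.3, 14.1, 145.7]
eef_rot: [-0.111, 1.567, 0.11]
ft_force: [0.3, 0.4, -0.3]
gripper_width: 0.4
t 3.8833 stamp frame TCP [-19.7  -0.7 145.7] tool y yaw 98.06 tilt [ 0.001 -0.    -1.   ] F [ 0.26  0.45 -0.35] w 0.38770229564548253
mid tool shift cm [-2.94  0.07 -1.73]
right tool shift cm [-2.94 -3.53 -1.75]
```

View pics/s3.png

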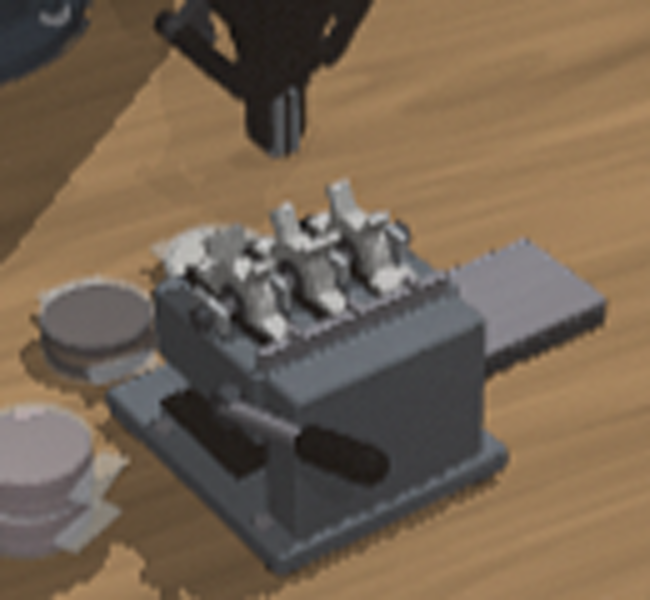

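No contact and no wheel movement, so the visible geometry is the true one. I'll triangulate the start fingertip across both views to settle the direction of the offset.

```bash
python3 - <<'E'
from h import *
for uv in ((590,275),(580,315),(572,350),(545,310)):
    p,e=tri(360+193/7-.5,30+362/7-.5,uv[0]/7-.5,260+uv[1]/7-.5);print(uv,p.round(1),"gap",round(e,1))
tip=np.array([273,561.5,192])-50*np.array([.438,.899,0]);print("reported finger centre tip",tip)
# scene ray param at different z
for z in (192,205,238,245): print(z,plane("scene",360+193/7-.5,30+362/7-.5,z).round(1), proj("top",plane("scene",360+193/7-.5,30+362/7-.5,z))[0]*7,(proj("top",plane("scene",360+193/7-.5,30+362/7-.5,z))[1]-260)*7)
print("now tip on ray, crop 284,153")
for z in (145.7,165,178,185): print(z,plane("scene",225+284/5-.5,150+153/5-.5,z).round(1))
E
```

```text
(590, 275) [258.  515.2 247.4] gap 1.2
(580, 315) [242.7 524.3 239.2] gap 5.8
(572, 350) [229.3 532.1 231.9] gap 10.1
(545, 310) [241.9 532.2 239.1] gap 6.5
reported finger centre tip [251.1  516.55 192.  ]
192 [154.4 596.4 192. ] 434.4301486624066 517.0435554373158
205 [178.7 577.6 205. ] 468.30349148063544 460.9698283928752
238 [240.3 529.7 238. ] 556.974971595607 314.18359594823653
245 [253.3 519.5 245. ] 576.2972934241826 282.19754113532593
now tip on ray, crop 284,153
145.7 [465.5  40.1 145.7]
165 [491.7  27.5 165. ]
178 [509.4  19.  178. ]
185 [518.9  14.4 185. ]
```

Offset is essentially vertical: the true tip sits about 35–40 mm above the reported TCP. I'll lower in stages, backing off first. Each stage is safe given the previous miss: TCP 130 first, then lower.

```bash
python3 -m jog '[[[0,0,0,-1.2,0],[0,0.5,0,-1,0],[0,1,0,0,0],[0,0,0.1,0.8,0],[0,0,0,0.8,0],[0,0,0,0.5,0],[0,0,0,0.2,0],[0,0,0,0,0]]]'
python3 w.py
python3 -m jog '[[[0,0,0,-1.2,0],[0,0.5,0,-1,0],[0,0.7,0,0,0],[0,0,0,0.8,0],[0,0,0,0.8,0],[0,0,0,0.5,0],[0,0,0,0.2,0],[0,0,0,0,0]]]'
python3 w.py;python3 shot.py scene s4
```

```text
time_s: 4.6
ee_pos: [515.0, 15.2, 131.0]
eef_rot: [-0.111, 1.566, 0.11]
ft_force: [0.6, 0.1, -0.1]
gripper_width: -0.1
t 4.6 stamp frame TCP [-17.8   0.2 131. ] tool y yaw 98.08 tilt [ 0.002 -0.    -1.   ] F [ 0.57  0.05 -0.11] w -0.05964470953832907
mid tool shift cm [-4.4  -0.02 -1.91]
right tool shift cm [-4.4  -3.62 -1.93]
time_s: 5.27
ee_pos: [516.1, 15.4, 118.8]
eef_rot: [-0.111, 1.566, 0.11]
ft_force: [-0.3, -0.4, 0.0]
gripper_width: -0.2
t 5.2667 stamp frame TCP [-16.7   0.2 118.8] tool y yaw 98.08 tilt [ 0.002 -0.    -1.   ] F [-0.34 -0.37  0.02] w -0.24175382020116848
mid tool shift cm [-5.62 -0.02 -2.02]
right tool shift cm [-5.62 -3.62 -2.04]
```

View pics/s4.png

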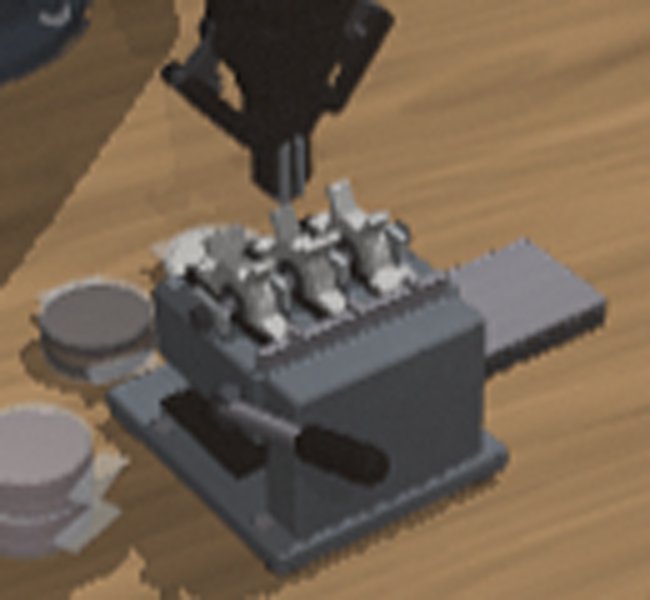

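```bash
python3 -c "
from h import *
y=np.radians(7.8);ex=np.array([np.cos(y),np.sin(y),0]);ey=np.array([-np.sin(y),np.cos(y),0]);O=np.array([532.7,17.4,0])
for p in ((-5.7,0,150),(-5.7,0,155),(-5.7,0,160),(-5.7,14,155),(-5.7,-14,155),(-19,0,149)):
  u,v=proj('scene',O+ex*p[0]+ey*p[1]+[0,0,p[2]]);print(p,round((u-225+.5)*5),round((v-150+.5)*5))"; python3 - <<'E'
import cv2,numpy as np
a=cv2.imread("pics/s4.png")[120:240,230:360];cv2.imwrite("pics/s4z.png",cv2.convertScaleAbs(cv2.resize(a,None,fx=5,fy=5),alpha=2,beta=10))
E
```

```text
(-5.7, 0, 150) 296 217
(-5.7, 0, 155) 296 209
(-5.7, 0, 160) 296 201
(-5.7, 14, 155) 319 200
(-5.7, -14, 155) 273 218
(-19, 0, 149) 282 206
```

View pics/s4z.png

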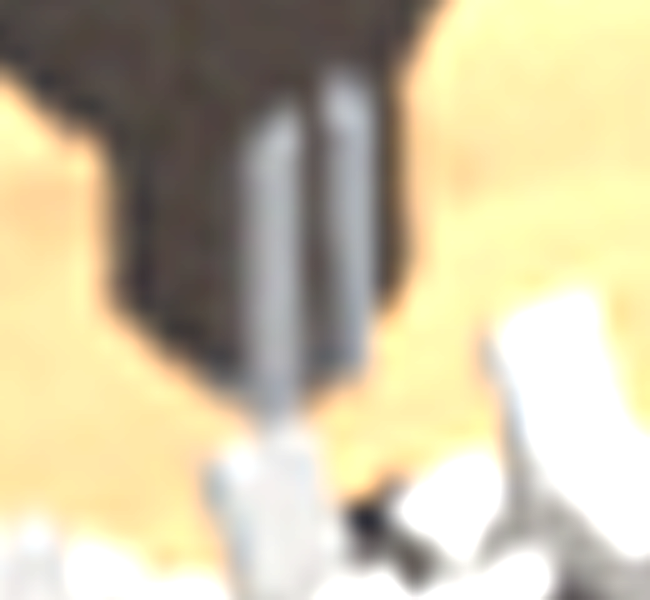

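Still clear: the pad ends at crop (283,204)/(299,196), about z≈158–160, just above the untouched tooth. So offset ≈ 40 mm, and TCP≈104 puts the tip at about 144. Backing off, lowering, half-push.

```bash
python3 -m jog '[[[0,0,0,-1.3,0],[0,0,0,-1.4,0],[0,0.7,0,0,0],[0,0.5,0.2,0,0],[0,0.3,0,0,0],[0,0,0,0,0]]]'
python3 w.py;python3 shot.py scene s5a
python3 -m jog '[[[0,0,0,0.4,0],[0,0,0,0.4,0],[0,0,0,0.4,0],[0,0,0,0.4,0],[0,0,0,0.3,0],[0,0,0,0.2,0],[0,0,0,0,0]]]'
python3 w.py;python3 shot.py scene s5
```

```text
time_s: 5.82
ee_pos: [487.7, 13.7, 102.8]
eef_rot: [-0.11, 1.569, 0.111]
ft_force: [0.7, 0.1, 1.0]
gripper_width: -0.1
t 5.8167 stamp frame TCP [-45.1   2.5 102.8] tool y yaw 98.07 tilt [-0.001  0.    -1.   ] F [0.69 0.08 1.03] w -0.0987908426176675
mid tool shift cm [-7.22 -0.25  0.8 ]
right tool shift cm [-7.22 -3.85  0.79]
time_s: 6.45
ee_pos: [508.7, 16.6, 103.6]
eef_rot: [-0.11, 1.567, 0.11]
ft_force: [-0.2, 0.0, 0.3]
gripper_width: -0.2
t 6.45 stamp frame TCP [-23.9   2.5 103.6] tool y yaw 98.06 tilt [ 0.001  0.    -1.   ] F [-0.19  0.04  0.27] w -0.1526837443944218
mid tool shift cm [-7.14 -0.24 -1.31]
right tool shift cm [-7.14 -3.84 -1.33]
```

View pics/s5a.png

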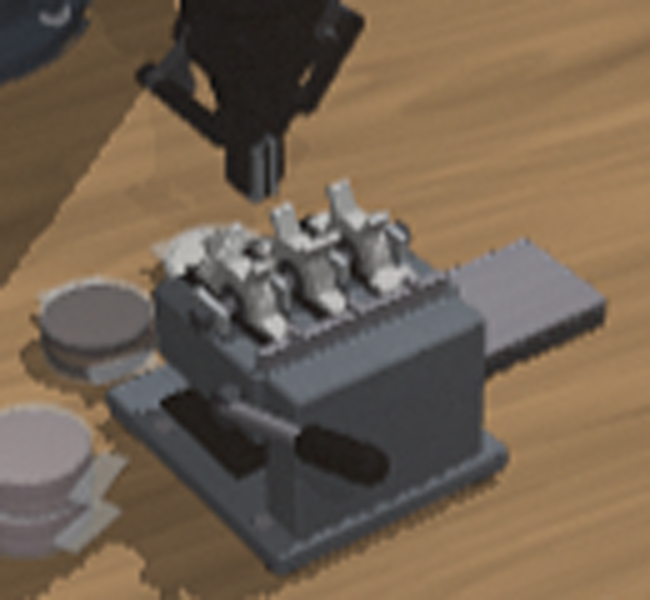

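View pics/s5.png

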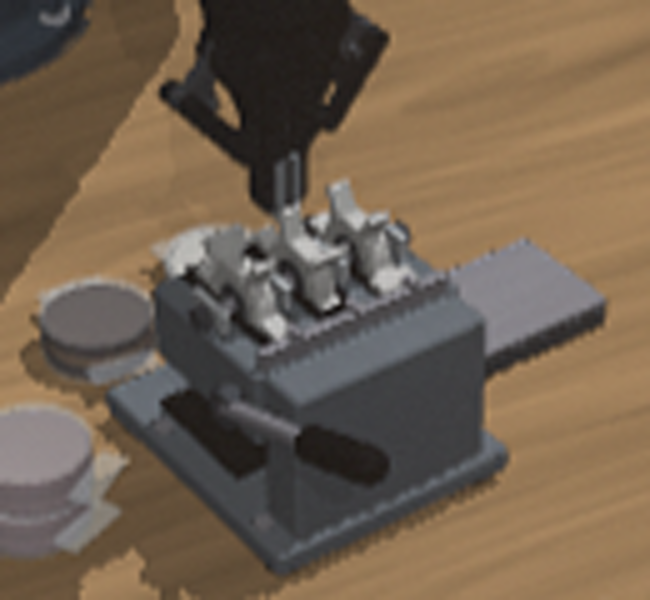

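Contact: the middle wheel has turned part-way (tooth at (290,210), its T lower). Pushing on just past the half click.

```bash
python3 -m jog '[[[0,0,0,0.4,0],[0,0,0,0.4,0],[0,0,0,0.4,0],[0,0,0,0.3,0],[0,0,0,0.2,0],[0,0,0,0,0]]]'
python3 w.py;python3 shot.py scene s6
```

```text
time_s: 7.0
ee_pos: [526.9, 18.8, 104.0]
eef_rot: [-0.111, 1.565, 0.11]
ft_force: [0.9, 0.7, -0.4]
gripper_width: 0.1
t 7.0 stamp frame TCP [ -5.6   2.2 104. ] tool y yaw 98.05 tilt [ 0.003 -0.    -1.   ] F [ 0.92  0.66 -0.38] w 0.09874266941689153
mid tool shift cm [-7.11 -0.21 -3.12]
right tool shift cm [-7.11 -3.81 -3.14]
```

View pics/s6.png

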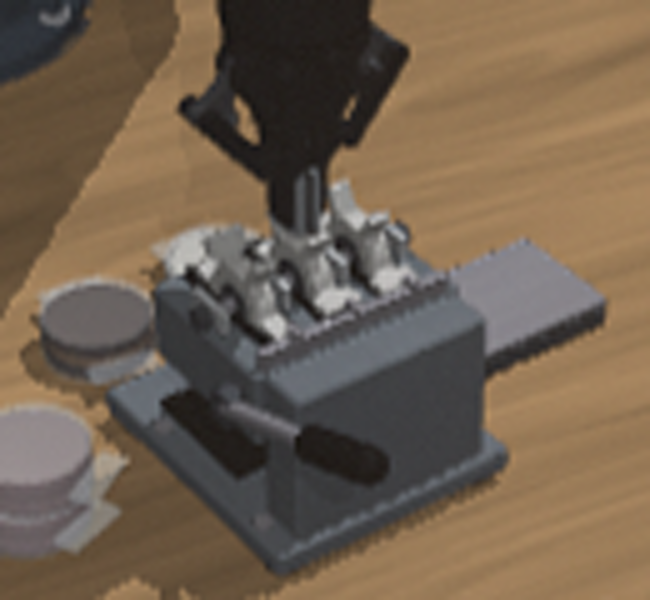

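It has snapped: the broad tooth is now low at the back, (335,298). Lifting straight up before checking.

```bash
python3 -m jog '[[[0,-0.6,0,0,0],[0,-1.2,0,0,0],[0,-1.5,0,0,0],[0,-1,0,0,0],[0,0,0,-1.5,0],[0,0,0,-1.5,0],[0,0,0,-0.8,0],[0,0,0,0,0]]]'
python3 w.py;python3 shot.py scene s7
```

```text
time_s: 7.72
ee_pos: [484.8, 13.8, 146.6]
eef_rot: [-0.11, 1.571, 0.111]
ft_force: [-0.2, 0.1, -0.8]
gripper_width: 0.1
t 7.7167 stamp frame TCP [-48.    3.  146.6] tool y yaw 98.04 tilt [-0.003  0.    -1.   ] F [-0.24  0.08 -0.8 ] w 0.12476687995155823
mid tool shift cm [-2.84 -0.3   1.09]
right tool shift cm [-2.84 -3.9   1.07]
```

View pics/s7.png

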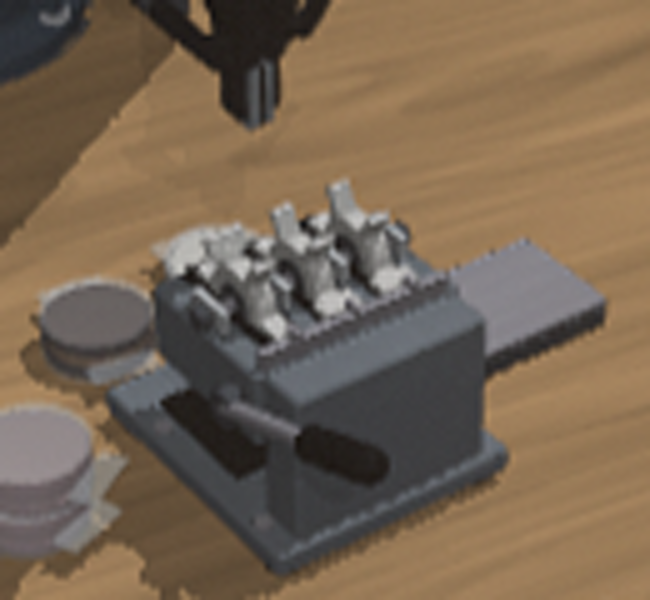

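The middle wheel now looks like the left one, with its broad tooth at the pointer (332,302) and upper teeth normal; the stamp hasn't moved. On to the right wheel, first click.

```bash
python3 -m jog '[[[0,0,-1.2,0,0],[0,0,-1.5,0.1,0],[0,0,-1.1,0.1,0],[0,1.2,0,0,0],[0,1.2,0,0,0],[0,1.2,0,0,0],[0,0.7,0,0,0],[0,0,0,0,0]]]'
python3 w.py;python3 shot.py scene s8
```

```text
time_s: 8.43
ee_pos: [494.3, -24.2, 102.1]
eef_rot: [-0.109, 1.571, 0.111]
ft_force: [0.4, -0.4, 0.2]
gripper_width: -0.0
t 8.4333 stamp frame TCP [-43.7 -36.  102.1] tool y yaw 98.02 tilt [-0.003  0.001 -1.   ] F [ 0.45 -0.37  0.19] w -0.02921407488946267
mid tool shift cm [-7.28  3.61  0.67]
right tool shift cm [-7.29  0.01  0.66]
```

View pics/s8.png

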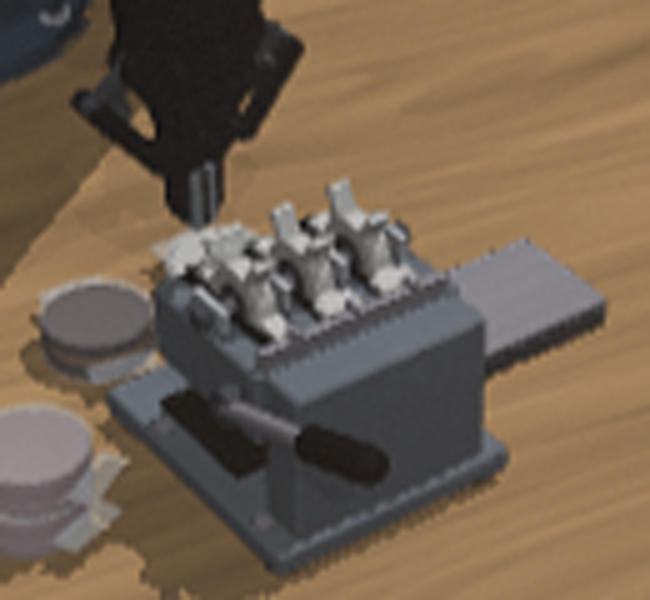

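```bash
python3 -m jog '[[[0,0,0,0.4,0],[0,0,0,0.5,0],[0,0,0,0.5,0],[0,0,0,0.4,0],[0,0,0,0.3,0],[0,0,0,0,0]]]'
python3 w.py;python3 shot.py scene s9a
python3 -m jog '[[[0,0,0,0.3,0],[0,0,0,0.4,0],[0,0,0,0.4,0],[0,0,0,0.3,0],[0,0,0,0.2,0],[0,0,0,0,0]]]'
python3 w.py;python3 shot.py scene s9
```

```text
time_s: 8.98
ee_pos: [516.7, -20.7, 103.9]
eef_rot: [-0.111, 1.566, 0.11]
ft_force: [-0.5, -0.9, 0.4]
gripper_width: -0.3
t 8.9833 stamp frame TCP [-21.  -35.6 103.9] tool y yaw 98.08 tilt [ 0.002 -0.    -1.   ] F [-0.5  -0.91  0.43] w -0.25650949957420055
mid tool shift cm [-7.11  3.57 -1.57]
right tool shift cm [-7.11 -0.03 -1.58]
time_s: 9.53
ee_pos: [533.2, -18.7, 104.0]
eef_rot: [-0.111, 1.565, 0.11]
ft_force: [1.8, 0.8, 0.1]
gripper_width: -0.0
t 9.5333 stamp frame TCP [ -4.4 -35.8 104. ] tool y yaw 98.05 tilt [ 0.003 -0.    -1.   ] F [1.84 0.83 0.13] w -0.01750204489644488
mid tool shift cm [-7.11  3.59 -3.22]
right tool shift cm [-7.11 -0.01 -3.23]
```

View pics/s9a.png

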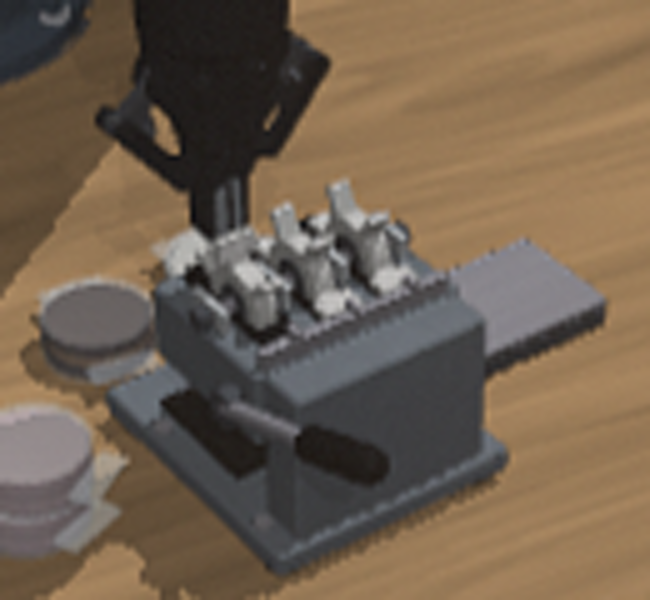

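View pics/s9.png

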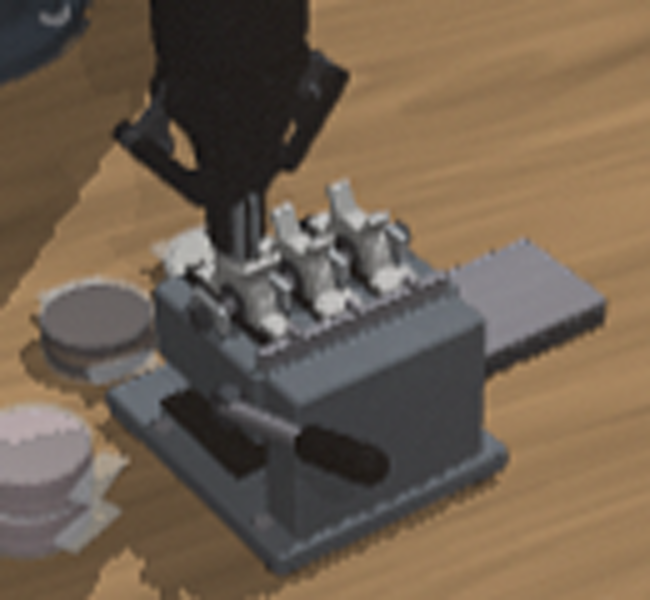

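First click is done on the right wheel (T at (255,265), upper-back). Lift, back off and come down again in front.

```bash
python3 -m jog '[[[0,-0.6,0,0,0],[0,-1.2,0,0,0],[0,-1.5,0,0,0],[0,-1,0,0,0],[0,0,0,-1.5,0],[0,0,0,-1.5,0],[0,0,0,-0.8,0],[0,0,0,0,0]]]'
python3 w.py;python3 shot.py scene s10
```

```text
time_s: 10.25
ee_pos: [491.2, -23.6, 146.7]
eef_rot: [-0.109, 1.571, 0.111]
ft_force: [-0.2, -0.6, 0.1]
gripper_width: -0.1
t 10.25 stamp frame TCP [-46.7 -35.  146.7] tool y yaw 98.03 tilt [-0.003  0.001 -1.   ] F [-0.25 -0.63  0.06] w -0.14854629383767867
mid tool shift cm [-2.83  3.5   0.98]
right tool shift cm [-2.84 -0.1   0.96]
```

View pics/s10.png

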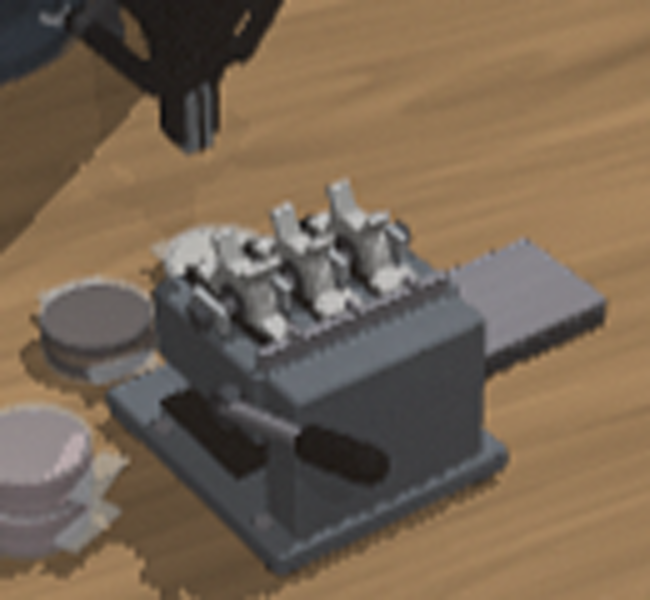

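The right wheel's broad tooth is at upper-back (250,265), so one click is left.

```bash
python3 -m jog '[[[0,1.2,0,0.2,0],[0,1.2,0,0.1,0],[0,1.2,0,0,0],[0,0.7,0,0,0],[0,0,0,0,0]]]'
python3 w.py
python3 -m jog '[[[0,0,0,0.4,0],[0,0,0,0.5,0],[0,0,0,0.5,0],[0,0,0,0.4,0],[0,0,0,0.3,0],[0,0,0,0,0]]]'
python3 w.py
python3 -m jog '[[[0,0,0,0.3,0],[0,0,0,0.4,0],[0,0,0,0.4,0],[0,0,0,0.3,0],[0,0,0,0.2,0],[0,0,0,0,0]]]'
python3 w.py;python3 shot.py scene s11
```

```text
time_s: 10.72
ee_pos: [496.3, -23.3, 102.2]
eef_rot: [-0.11, 1.57, 0.111]
ft_force: [-0.2, 0.2, 0.1]
gripper_width: -0.2
t 10.7167 stamp frame TCP [-41.6 -35.4 102.2] tool y yaw 98.05 tilt [-0.002  0.001 -1.   ] F [-0.17  0.17  0.07] w -0.20498942996984149
mid tool shift cm [-7.27  3.54  0.46]
right tool shift cm [-7.28 -0.06  0.44]
time_s: 11.22
ee_pos: [518.9, -20.6, 104.0]
eef_rot: [-0.111, 1.566, 0.11]
ft_force: [-0.1, -0.7, 0.3]
gripper_width: 0.2
t 11.2167 stamp frame TCP [-18.8 -35.8 104. ] tool y yaw 98.07 tilt [ 0.002 -0.    -1.   ] F [-0.11 -0.68  0.34] w 0.21414891022146432
mid tool shift cm [-7.11  3.58 -1.79]
right tool shift cm [-7.1  -0.02 -1.81]
time_s: 11.72
ee_pos: [534.6, -18.4, 103.8]
eef_rot: [-0.111, 1.566, 0.11]
ft_force: [2.2, -0.2, 0.2]
gripper_width: 0.0
t 11.7167 stamp frame TCP [ -3.  -35.7 103.8] tool y yaw 98.06 tilt [ 0.002 -0.    -1.   ] F [ 2.16 -0.18  0.24] w 0.03769731154670747
mid tool shift cm [-7.13  3.58 -3.37]
right tool shift cm [-7.13 -0.02 -3.39]
```

View pics/s11.png

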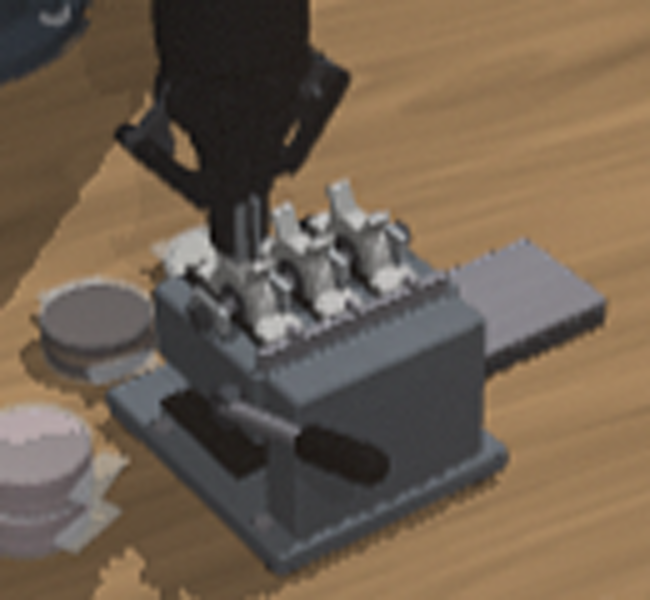

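Snapped: the right wheel's broad tooth is at its pointer (275,328). Lift and back well away so the top camera can see.

```bash
python3 -m jog '[[[0,-0.6,0,0,0],[0,-1.2,0,0,0],[0,-1.5,0,0,0],[0,-2,0,0,0],[0,-2,0,0,0],[0,-1.5,0,0,0],[0,0,2.5,0,0],[0,0,3,0,0]]]'
python3 -m jog '[[[0,0,3,-0.8,0],[0,0,3,-0.8,0],[0,0,3,-0.8,0],[0,0,3,-0.8,0],[0,0,3,-0.8,0],[0,0,3,-0.8,0],[0,0,3,-0.8,0],[0,0,3,-0.8,0]]]'
python3 -m jog '[[[0,0,3,-0.8,0],[0,0,3,-0.8,0],[0,0,3,-0.8,0],[0,0,2,-0.5,0],[0,0,1,0,0],[0,0,0,0,0]]]'
python3 shot.py scene s12; python3 - <<'E'
from h import *
from cell import capture
a=capture("top")[:,:,::-1];cv2.imwrite("pics/top2.png",a);cv2.imwrite("pics/t2z.png",cv2.resize(np.ascontiguousarray(a[170:240,235:305]),None,fx=8,fy=8,interpolation=cv2.INTER_CUBIC))
b=cv2.imread("pics/top0.png");d=cv2.absdiff(cv2.GaussianBlur(a,(3,3),0),cv2.GaussianBlur(b,(3,3),0)).max(2);cv2.imwrite("pics/diff.png",(d>30).astype(np.uint8)*255)
E
```

```text
time_s: 12.43
ee_pos: [526.4, 35.0, 193.2]
eef_rot: [-0.108, 1.565, 0.107]
ft_force: [-0.0, 0.4, -0.8]
gripper_width: 0.1
time_s: 13.1
ee_pos: [427.0, 265.8, 191.9]
eef_rot: [-0.111, 1.569, 0.11]
ft_force: [0.3, -0.5, 0.3]
gripper_width: 0.2
time_s: 13.6
ee_pos: [382.4, 381.0, 191.8]
eef_rot: [-0.113, 1.568, 0.113]
ft_force: [0.4, -0.3, -0.1]
gripper_width: 0.4
```

View pics/s12.png

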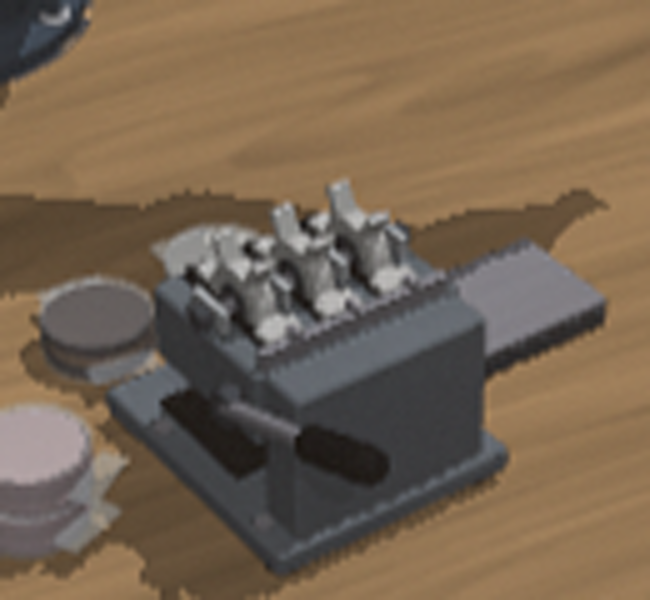

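View pics/t2z.png

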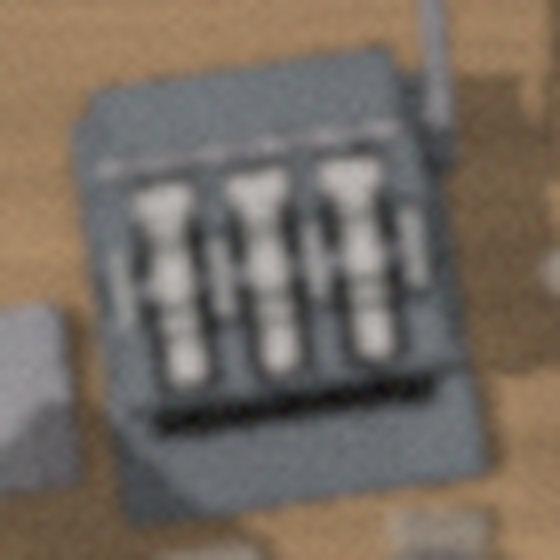

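View pics/diff.png

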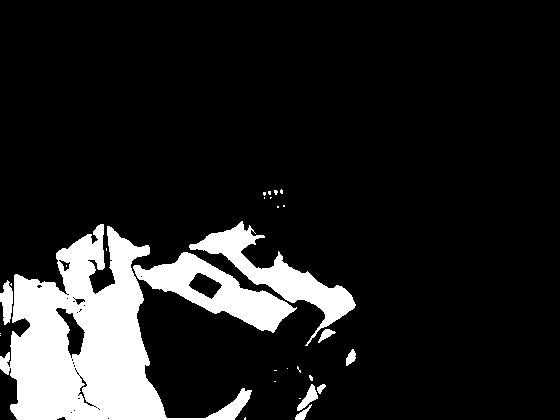

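All three broad teeth now sit at the back pointers: tops at (168,190), (257,175) and (350,165) in the crop. The difference image shows only the two wheels plus the arm and its shadows, so the stamp and the other objects haven't moved. Handing in.

```bash
python3 -c "
from cell import *
print(job_done(), sense()['time_s'])"
```

```text
the job is handed in; nothing more can be done
the job is handed in; nothing more can be done
```

The stamp is set to its first code and handed in, at about 13.7 s on the robot's clock. With the gripper closed I pushed the middle wheel forward one click, then the right wheel two clicks. I lifted clear after each click.

- **Final pictures (both cameras):** all three broad teeth rest at their pointers and neither wheel ran past. The left wheel is unchanged. The stamp and the things around it have not shifted, comparing the top view before and after; the only other changes are the arm and its shadow.
- **Forces:** the readings taken between moves never exceeded about 2.4 N. I did not record the force during the moves themselves.
- **One disagreement:** the pictures showed the real fingertip about 40 mm above the reported TCP height. The first three light pushes, at reported heights of 146, 131 and 119 mm, passed over the wheel without touching it. I then worked at a reported height of about 104 mm.

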